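# Pack the sampling caddy

### The arm

A 7-joint arm with a two-finger parallel gripper is mounted at the origin on a cart in front of the work surface, level with it; the furniture and walls round the work are solid. World frame = base frame: x ahead of the robot, y to its left, z up, the work surface at z = 0. Lengths are in m, angles in rad, forces in N, time in s.
With the tool pointing down it reaches from about 0.4 to 0.85 m from the base axis. Payload 10.4 kg.
Tool frame: the origin (TCP) lies midway between the tips of the shut fingers; the grasp point (between the pads) lies 19 mm behind it; y points along the fingers, z is the direction in which the jaws open and shut, and the axes are right-handed (so a half turn about y gives the same grasp; the last joint's range is limited). The gripper opens to 87 mm and grips with 3 to 60 N. Pads are 19 mm wide; open, the fingers measure 117 mm over their backs; the gripper's body (75 mm by 190 mm) begins 51 mm behind the grasp point.
Start: joints at [1.143, 0.332, -0.065, 1.46, 0.022, 1.35, -0.088], TCP at [0.246, -0.575, 0.223] pointing down, gripper open.
Joint ranges: [-2.6, 2.6], [-0.5, 2.12], [-1.47, 1.34], [0.16, 2.42], [-1.27, 4.41], [0.06, 2.06], [-2.6, 2.6]. Speed limits (rad/s): [2.22, 2.22, 2.79, 2.79, 3.14, 3.14, 3.14].

### API

Orientations are given as a rotation vector (axis times angle).
In Python, from rig import manip, vision, sign_off gives the robot as it stands.
- The arm moves only by the tool jog_arm, never from a script. Its argument "steps" is a list of rows, each an object with "travel": the shift along the tool's x, y, z in m, a list of three; "rotation": the turn, a rotation vector about the tool's x, y, z in degrees, a list of three; "hand": the opening, from -1 (shut) to 1 (fully open). A call has 1 to 12 rows; each row shifts and turns the commanded pose from where the row before left it, along the tool's axes as they then stand; what a row does not reach is not made up. A row lasts 1/12 s, in which the tool goes at most 41.7 mm and 7.16 degrees, less where a joint would pass 70% of its speed; a pose out of reach is approached as far as the arm can. A call is refused whole if a number of a shift passes 0.0417 or a number of a turn 7.16, either way. A call with a gripper value outside its range is refused whole. The fingers move at their own pace and stop on an object; the grip force is fixed at half the most. Time passes only in rows, so rows that do not move let the fingers close. It gives the time, the measured TCP pose, the force and the opening at its end, in the units of the state.
- manip.sense(): the state, without advancing time (a new reading comes with each control period).
- vision.get_image(name): name is "scene" or "side" or "wrist"; returns a dict with "color" (400x640x3 uint8, blue, green, red), "K" (3x3 intrinsics, pixels), "rvec" (rotation vector, rad) and "tvec" (3), from world to camera coordinates, as OpenCV has them. Camera axes: x right, y down, z forward; pixel columns grow to the right and rows downward; lengths in m; the calibration is good to about 2 mm. A picture is of the moment at which its call begins. There is no depth.
- sign_off(): hands the job in, once; it reports no verdict.
The state is a dict: "time": time; "joint_positions": joint angles; "qvel": joint speeds; "joint_torque": joint torques, N m; "tool_pos": TCP position; "ee_rot": TCP orientation; "contact_force": force on the tool from outside, world axes, zero at the start; "ft_torque": the same for the moment, N m; "finger_gap": finger opening in m.
Only numpy, scipy, OpenCV 4.12 (cv2) and the standard library are available. Lean on these libraries where they do the work, as an engineer would, in place of code of your own. Each camera call takes 0.05 s, during which the arm holds its last target. There are 200 camera calls.

### The job

Pack the grey caddy for a test round: stand the larger of the two dropper bottles in the small square pocket, the empty beaker in the round pocket, and the smaller of the two black-capped reagent bottles in the large square pocket, each upright and right down on the pocket's floor. Leave the small dropper bottle, the cup of swabs and the large reagent bottle standing where they are.

Things in the scene. Friction and masses are not known exactly. Their poses are not given: they have to be found in the camera images.
- caddy: Shallow grey carrying caddy, a fixed open tray 98 x 286 mm, rim 14 mm high, with a low wire grip at each end (320 mm over the grips). It holds three white inserts in a row along its long side, their centres 90 mm apart; which insert sits where in the row changes. Origin on the table under its centre, y axis along its long side.
- small_square_floor (a point): Insert with the small square pocket, 45 x 45 mm inside. Its origin is the centre of the pocket's floor, 9 mm above the table; the pocket's wall is 4 mm thick and rises 15 mm above that floor. Its y axis runs along the row of three inserts, z up. White, fixed in the grey caddy.
- round_floor (a point): Insert with the round pocket (ring collar), 71 mm inside diameter. Its origin is the centre of the pocket's floor, 9 mm above the table; the pocket's wall is 4 mm thick and rises 15 mm above that floor. Its y axis runs along the row of three inserts, z up. White, fixed in the grey caddy.
- large_square_floor (a point): Insert with the large square pocket, 64 x 64 mm inside. Its origin is the centre of the pocket's floor, 9 mm above the table; the pocket's wall is 4 mm thick and rises 15 mm above that floor. Its y axis runs along the row of three inserts, z up. White, fixed in the grey caddy.
- dropper_large_mid (a point): The larger of two white dropper bottles with a pointed red cap, standing upright: body 29 mm diameter and straight up to 52 mm, 71 mm high with the cap, 16 g. Its point is on the axis, half-way up; z up along the axis.
- dropper_small_mid (a point): The smaller of the two white dropper bottles with a pointed red cap, 25 mm diameter, 57 mm high. Look-alike, stays. Its point is on the axis, half-way up; z up along the axis.
- glass_beaker_mid (a point): Empty clear beaker, standing upright: body 50 mm diameter, 68 mm high, with a flared rim 55 mm wide in the top 8 mm; about 45 g. Its point is on the axis, half-way up; z up along the axis.
- swabs_mid (a point): Translucent cup with swab sticks standing in it: cup 44 mm diameter and 52 mm high, 111 mm high with the swabs. Look-alike of the beaker, stays. Its point is on the axis, half-way up; z up along the axis.
- bottle_short_mid (a point): The smaller of two screw-capped reagent bottles with a black cap: white, body 48 mm diameter and straight up to 65 mm, 92 mm high with the cap, about 120 g. Its point is on the axis, half-way up; z up along the axis.
- bottle_tall_mid (a point): The larger of the two screw-capped reagent bottles with a black cap: amber, 54 mm diameter, 108 mm high. Look-alike, stays. Its point is on the axis, half-way up; z up along the axis.
Not all that is in view belongs to the job. What is shaped like the part that bears bottle_short_mid but pink or yellow is not meant.

How it is judged:
At the end, for the whole second after the job is handed in: Larger dropper bottle in the small square, beaker in the round, smaller reagent bottle in the large square pocket: centres within 13 mm, heights within 5 mm, tilt under 0.1 rad, at rest. The three look-alikes stand within 30 mm of where they were, tilt under 0.15 rad (horizontal distance between dropper_large_mid and small_square_floor below 0.013 m and z of dropper_large_mid in the frame of small_square_floor between 0.0305 and 0.0405 m and angle between each of dropper_large_mid, glass_beaker_mid, bottle_short_mid's own z axis and vertical below 0.1 rad and linear speed of each of dropper_large, glass_beaker, bottle_short below 0.02 m/s and horizontal distance between glass_beaker_mid and round_floor below 0.013 m and z of glass_beaker_mid in the frame of round_floor between 0.029 and 0.039 m and horizontal distance between bottle_short_mid and large_square_floor below 0.013 m and z of bottle_short_mid in the frame of large_square_floor between 0.041 and 0.051 m and distance of each of dropper_small_mid, swabs_mid, bottle_tall_mid from where it was at the start of the episode below 0.03 m and angle between each of dropper_small_mid, swabs_mid, bottle_tall_mid's own z axis and vertical below 0.15 rad); the robot touches nothing.
It fails at once if a look-alike (small dropper bottle) is knocked over or carried off (distance of dropper_small_mid from where it was at the start of the episode above 0.05 m or angle between dropper_small_mid's own z axis and vertical above 0.5 rad).
It fails at once if a look-alike (cup of swabs) is knocked over or carried off (distance of swabs_mid from where it was at the start of the episode above 0.05 m or angle between swabs_mid's own z axis and vertical above 0.5 rad).
It fails at once if a look-alike (large reagent bottle) is knocked over or carried off (distance of bottle_tall_mid from where it was at the start of the episode above 0.05 m or angle between bottle_tall_mid's own z axis and vertical above 0.5 rad).
It also fails if it takes over 96 s, if anything falls off the work surface, if the arm or the gripper's body presses on something with over 40 N, if the wrist force passes 120 N, or if a joint passes its speed limit or range.

## Working session

There is one attempt and no reset: what is moved stays moved. The work goes in short steps, Python scripts to look and compute and a tool call to move; the robot and the scene stay as the last step left them, time stands still between calls to the robot, and variables do not carry over. Pictures are saved under pics/ and viewed, about 12 in all and at most 16, crops included, and the job is handed in when it is done.

Besides the shell and the picture viewer there is one more tool, called after "Call:" in YAML: its name, and indented under it one key for each argument. jog_arm: Moves the arm, as the interface text tells. Its arguments: {"type":"object","properties":{"steps":{"type":"array"}},"required":["steps"]}

```bash
ls; mkdir -p pics; cat > h.py <<'E'
import numpy as np, cv2
from rig import manip, vision
from scipy.spatial.transform import Rotation as R
def cap(n,f=None):
    d=vision.get_image(n)
    if f: cv2.imwrite(f'pics/{f}.png',d['color'])
    return d
def ray(d,u,v):
    Rm=cv2.Rodrigues(np.array(d['rvec'],float))[0]; t=np.array(d['tvec'],float).reshape(3)
    return -Rm.T@t, Rm.T@np.linalg.inv(d['K'])@np.array([u,v,1.])
def onz(d,u,v,z):
    c,r=ray(d,u,v); return c+r*(z-c[2])/r[2]
def proj(d,P):
    return cv2.projectPoints(np.array(P,float).reshape(-1,3),np.array(d['rvec'],float),np.array(d['tvec'],float),np.array(d['K'],float),None)[0].reshape(-1,2)
E
python3 - <<'E'
from h import *
import pickle
s=manip.sense(); print(s['time'],s['tool_pos'],s['ee_rot'],s['finger_gap'])
print(R.from_rotvec(s['ee_rot']).as_matrix().round(3))
D={}
for n in('scene','side','wrist'):
    D[n]=cap(n,n+'0'); print(n,ray(D[n],320,200))
pickle.dump(D,open('d0.pkl','wb'))
E
```

```text
pics
0.0 [ 0.24599668 -0.57410425  0.22174003] [-0.41061404  2.00039103 -1.99746292] 0.08684784877428608
[[-0.919 -0.001  0.394]
 [-0.394  0.001 -0.919]
 [ 0.    -1.    -0.001]]
scene (array([-0.03238842,  0.43204373,  0.80074761]), array([ 0.52027466, -0.43928708, -0.73236354]))
side (array([0.29218608, 1.00821548, 0.52827373]), array([ 0.17305879, -0.89240114, -0.41696862]))
wrist (array([ 0.30679997, -0.54788988,  0.38459982]), array([-0.22265984, -0.09161373, -0.97059821]))
```

View pics/scene0.png

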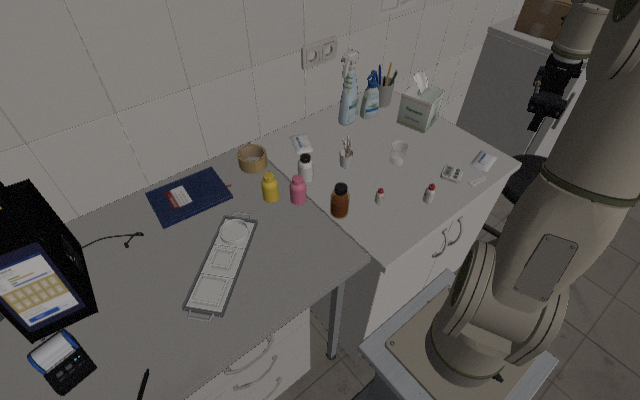

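View pics/side0.png

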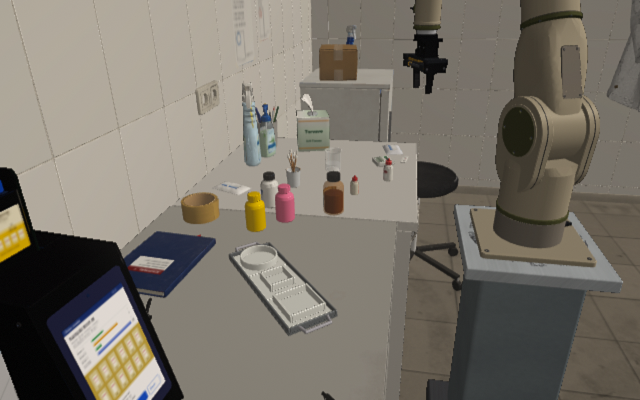

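The scene view shows the caddy with the round pocket at about (236,232), the small square at (222,258) and the large square at (208,290). The white bottle is at (305,168), the beaker at (399,152), and the droppers at (380,197) for the small one and (429,193) for the large one. Next I'll enlarge these areas.

```bash
python3 - <<'E'
from h import *
import pickle
D=pickle.load(open('d0.pkl','rb'))
def c(n,x,y,w,h,s): return cv2.resize(D[n]['color'][y:y+h,x:x+w],None,fx=s,fy=s,interpolation=cv2.INTER_CUBIC)
a=c('scene',290,130,160,100,5)
b=c('scene',180,205,80,120,4.0); e=c('side',225,230,110,110,4.0)
cv2.imwrite('pics/z1.png',a)
o=np.zeros((480,760,3),np.uint8); o[:,:320]=b; o[:440,320:]=e; cv2.imwrite('pics/z2.png',o)
E
```

```text
(no output)
```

View pics/z1.png

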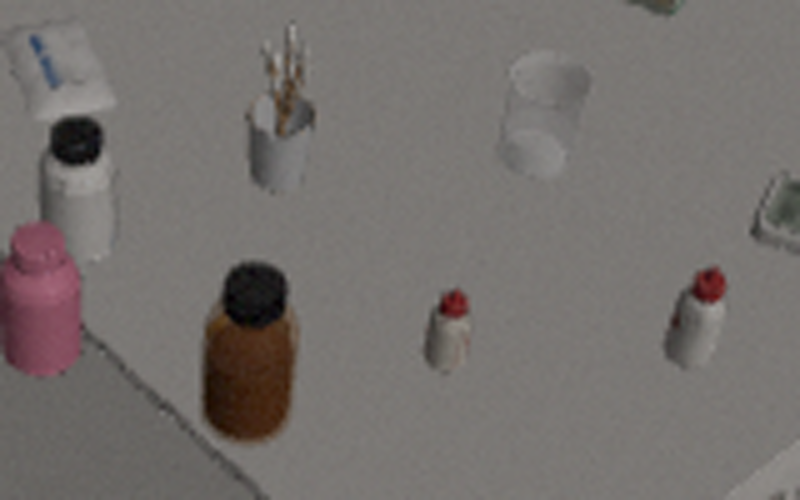

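View pics/z2.png

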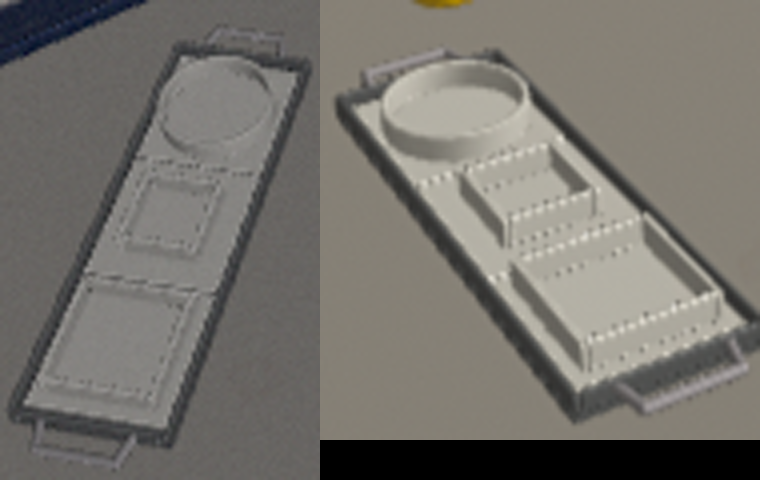

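```bash
python3 - <<'E'
from h import *
import pickle
D=pickle.load(open('d0.pkl','rb')); S=D['scene']; T=D['side']
for n,x,y,z in [('white top',77,130,.092),('white base',86,245,0),('beaker rim',549,78,.068),('beaker base',533,155,0),('drL tip',712,268,.071),('drL base',689,355,0),('drS tip',455,291,.057),('drS base',444,362,0),('swab rim',281,110,.052),('swab base',280,180,0),('amber top',257,280,.108),('amber base',246,418,0),('pink top',40,233,.092),('pink base',40,355,0)]:
    print(n,onz(S,290+x/5,130+y/5,z).round(4))
for nm,d,pts,o in [('scene',S,[(178,45),(310,63),(172,445),(12,412)],(180,205)),('side',T,[(16,97),(172,52),(440,322),(257,418)],(225,230))]:
    P=np.array([onz(d,o[0]+x/4,o[1]+y/4,.014) for x,y in pts]); print(nm,P.round(4).tolist(),P.mean(0))
# pocket centres (scene, floor/ rim)
for nm,x,y,z in [('round rim',218,103,.024),('small floor',172,213,.009),('small rim',175,215,.024),('large floor',118,338,.009)]:
    print(nm,onz(S,180+x/4,205+y/4,z).round(4))
E
```

```text
white top [ 0.6379 -0.0726  0.092 ]
white base [ 0.6323 -0.074   0.    ]
beaker rim [ 0.5139 -0.36    0.068 ]
beaker base [ 0.5152 -0.3633  0.    ]
drL tip [ 0.3348 -0.3006  0.071 ]
drL base [ 0.331 -0.301  0.   ]
drS tip [ 0.4225 -0.1819  0.057 ]
drS base [ 0.4193 -0.1804  0.    ]
swab rim [ 0.6104 -0.2163  0.052 ]
swab base [ 0.6019 -0.2125  0.    ]
amber top [ 0.4639 -0.0615  0.108 ]
amber base [ 0.4599 -0.0579  0.    ]
pink top [ 0.5798 -0.0014  0.092 ]
pink base [ 0.5742  0.006  -0.    ]
scene [[0.6454, 0.211, 0.014], [0.5737, 0.1472, 0.014], [0.3844, 0.3598, 0.014], [0.4595, 0.4214, 0.014]] [0.51572484 0.28485226 0.014     ]
side [[0.6479, 0.2134, 0.014], [0.5785, 0.1533, 0.014], [0.3934, 0.363, 0.014], [0.458, 0.4365, 0.014]] [0.51945425 0.29156325 0.014     ]
round rim [0.5748 0.218  0.024 ]
small floor [0.5265 0.2823 0.009 ]
small rim [0.5134 0.2844 0.024 ]
large floor [0.4674 0.3514 0.009 ]
```

```bash
python3 - <<'E'
import pickle,cv2
D=pickle.load(open('d0.pkl','rb'))
cv2.imwrite('pics/z3.png',cv2.resize(D['side']['color'][130:240,220:420],None,fx=4,fy=4,interpolation=cv2.INTER_CUBIC))
E
```

```text
(no output)
```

View pics/z3.png

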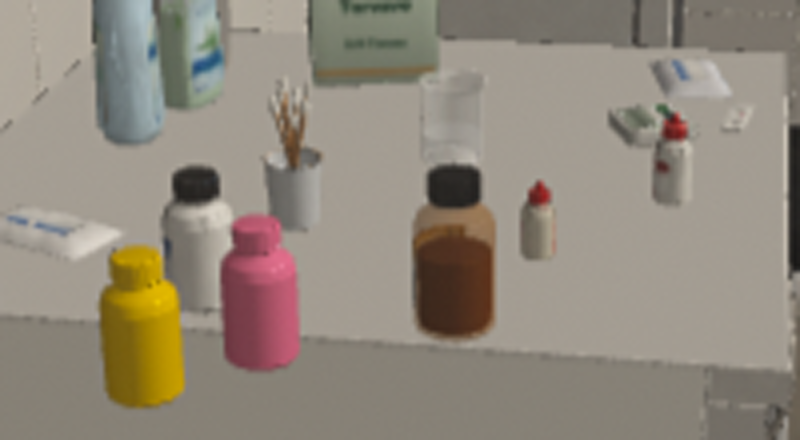

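The side view agrees with the scene view. The beaker rim is at z3 (453,77), the large dropper's tip at (676,115) and the white bottle's cap at (197,172). The caddy's long edge measures 281 mm against 286 mm given, so I'll go on to the dropper.

Call:
jog_arm:
  steps:
    - {"travel": [-0.0156,0.002,-0.018],"rotation": [0,0,0],"hand": 1}
    - {"travel": [-0.0156,0.002,-0.018],"rotation": [0,0,0],"hand": 1}
    - {"travel": [-0.0156,0.002,-0.018],"rotation": [0,0,0],"hand": 1}
    - {"travel": [-0.0156,0.002,-0.018],"rotation": [0,0,0],"hand": 1}
    - {"travel": [-0.0156,0.002,-0.018],"rotation": [0,0,0],"hand": 1}
    - {"travel": [-0.0156,0.002,-0.018],"rotation": [0,0,0],"hand": 1}
    - {"travel": [-0.0156,0.002,-0.018],"rotation": [0,0,0],"hand": 1}
    - {"travel": [-0.0156,0.002,-0.018],"rotation": [0,0,0],"hand": 1}
    - {"travel": [-0.0156,0.002,-0.018],"rotation": [0,0,0],"hand": 1}
    - {"travel": [-0.0156,0.002,-0.018],"rotation": [0,0,0],"hand": 1}
    - {"travel": [-0.0156,0.002,-0.018],"rotation": [0,0,0],"hand": 1}
    - {"travel": [-0.0156,0.002,-0.018],"rotation": [0,0,0],"hand": 1}

```text
time: 1.15
tool_pos: [0.3332, -0.301, 0.1983]
ee_rot: [-0.41, 1.999, -1.999]
contact_force: [0.4, -0.4, -0.2]
finger_gap: 0.0871
```

```bash
cat >> h.py <<'E'
def pose():
    s=manip.sense(); M=R.from_rotvec(s['ee_rot']).as_matrix(); return s,np.array(s['tool_pos']),M
def go(x,y,z,jaw=None):
    "tool-axes shift (before any turn) to a TCP target; turn about tool y (deg)"
    s,p,M=pose(); d=M.T@(np.array([x,y,z])-p); a=np.degrees(np.arctan2(M[1,2],M[0,2]))
    print('t',round(s['time'],2),'tcp',p.round(4),'jaw az',a.round(1),'tilt',M[2].round(3),'gap',round(s['finger_gap'],4),'F',np.round(s['contact_force'],1))
    print('shift',d.round(4),'dist',np.linalg.norm(d).round(3))
    if jaw is not None: print('turn y', -((jaw-a+90)%180-90).round(1))
E
python3 - <<'E'
from h import *
import pickle
go(.333,-.301,.021)
d=cap('wrist','w1'); pickle.dump(d,open('w1.pkl','wb'))
print(proj(d,[[.333,-.301,.071],[.333,-.301,0],[.421,-.181,.05]]))
E
```

```text
t 1.15 tcp [ 0.3332 -0.301   0.1983] jaw az -66.8 tilt [ 0. -1. -0.] gap 0.0871 F [ 0.4 -0.4 -0.2]
shift [ 2.000e-04  1.773e-01 -1.000e-04] dist 0.177
[[321.16521001 193.67698586]
 [321.09850654 178.51142712]
 [228.6768183   35.1252963 ]]
```

View pics/w1.png

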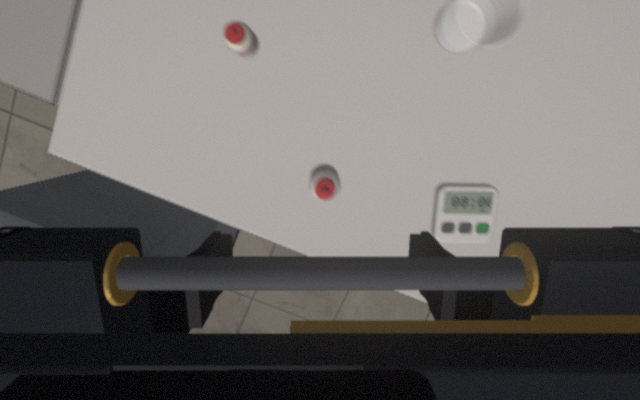

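The wrist view shows the large dropper's tip at (325,189), a timer to its right at x from 432 px, and the beaker at about (470,22).

```bash
python3 - <<'E'
from h import *
import pickle
d=pickle.load(open('w1.pkl','rb'))
s,p,M=pose()
for n,u,v,z in [('tip',325,189,.071),('body r',340,180,.04),('body l',309,180,.04),('timer l',432,240,.02),('timer tl',437,186,.02),('beaker base',461,24,.0),('beaker rim',490,12,.068)]:
    q=onz(d,u,v,z); print(n,q.round(4),'tool',(M.T@(q-p)).round(4))
E
```

```text
tip [ 0.338  -0.3024  0.071 ] tool [-0.0003  0.127   0.0066]
body r [ 0.3454 -0.3148  0.04  ] tool [-0.0022  0.158   0.0209]
body l [ 0.334  -0.2883  0.04  ] tool [-0.0023  0.1581 -0.0079]
timer l [ 0.3223 -0.4302  0.02  ] tool [0.065  0.1779 0.1176]
timer tl [ 0.3748 -0.4083  0.02  ] tool [0.0081 0.1779 0.1184]
beaker base [ 0.5206 -0.3639  0.    ] tool [-0.1433  0.1979  0.1358]
beaker rim [ 0.5127 -0.3633  0.068 ] tool [-0.1364  0.1299  0.132 ]
```

Call:
jog_arm:
  steps:
    - {"travel": [-0.001,0.01,0.0065],"rotation": [0,0,0],"hand": 1}
    - {"travel": [0,0.029,0],"rotation": [0,0,0],"hand": 0.3}
    - {"travel": [0,0.029,0],"rotation": [0,0,0],"hand": 0.3}
    - {"travel": [0,0.029,0],"rotation": [0,0,0],"hand": 0.3}
    - {"travel": [0,0.029,0],"rotation": [0,0,0],"hand": 0.3}
    - {"travel": [0,0.029,0],"rotation": [0,0,0],"hand": 0.3}
    - {"travel": [0,0.022,0],"rotation": [0,0,0],"hand": 0.3}
    - {"travel": [0,0,0],"rotation": [0,0,0],"hand": -1}
    - {"travel": [0,0,0],"rotation": [0,0,0],"hand": -1}
    - {"travel": [0,0,0],"rotation": [0,0,0],"hand": -1}
    - {"travel": [0,0,0],"rotation": [0,0,0],"hand": -1}
    - {"travel": [0,0,0],"rotation": [0,0,0],"hand": -1}

```text
time: 2.2
tool_pos: [0.3374, -0.3086, 0.023]
ee_rot: [-0.408, 1.996, -2.001]
contact_force: [-0.7, -0.4, 0.2]
finger_gap: 0.0313
```

```bash
python3 - <<'E'
from h import *
go(.5175,.288,.17,41)
E
```

```text
t 2.2 tcp [ 0.3374 -0.3086  0.023 ] jaw az -66.8 tilt [-0.001 -1.     0.002] gap 0.0313 F [-0.7 -0.4  0.2]
shift [-0.4006 -0.1478 -0.4772] dist 0.64
turn y 72.2
```

Call:
jog_arm:
  steps:
    - {"travel": [0,0,0],"rotation": [0,0,0],"hand": -1}
    - {"travel": [0,-0.014,0],"rotation": [0,0,0],"hand": -1}
    - {"travel": [0,-0.014,0],"rotation": [0,-7,0],"hand": -1}
    - {"travel": [0,-0.014,0],"rotation": [0,-7,0],"hand": -1}
    - {"travel": [0,-0.014,0],"rotation": [0,-7,0],"hand": -1}
    - {"travel": [0,-0.014,0],"rotation": [0,-7,0],"hand": -1}
    - {"travel": [0,-0.014,0],"rotation": [0,-7,0],"hand": -1}
    - {"travel": [0,-0.014,0],"rotation": [0,-7,0],"hand": -1}
    - {"travel": [0,-0.014,0],"rotation": [0,-7,0],"hand": -1}
    - {"travel": [0,-0.014,0],"rotation": [0,-7,0],"hand": -1}
    - {"travel": [0,-0.014,0],"rotation": [0,-7,0],"hand": -1}
    - {"travel": [0,-0.014,0],"rotation": [0,-7,0],"hand": -1}

```text
time: 3.2
tool_pos: [0.3367, -0.3078, 0.1769]
ee_rot: [-1.238, 1.163, -1.164]
contact_force: [-0.4, -0.5, 0.1]
finger_gap: 0.0282
```

```bash
python3 - <<'E'
from h import *
go(.47,.18,.18,41)
print(pose()[0]['joint_positions'])
E
```

```text
t 3.2 tcp [ 0.3367 -0.3078  0.1769] jaw az 3.5 tilt [ 0.001 -1.     0.001] gap 0.0282 F [-0.4 -0.5  0.1]
shift [-0.4787 -0.0035  0.1632] dist 0.506
turn y -37.5
[ 0.97987204  0.01003693 -0.33896967  1.93301601  0.00392622  1.19806762
  0.70132678]
```

```bash
python3 - <<'E'
from h import *
go(.583,.212,.26)
E
```

```text
t 3.2 tcp [ 0.3367 -0.3078  0.1769] jaw az 3.5 tilt [ 0.001 -1.     0.001] gap 0.0282 F [-0.4 -0.5  0.1]
shift [-0.5035 -0.0834  0.278 ] dist 0.581
```

Call:
jog_arm:
  steps:
    - {"travel": [-0.025,-0.005,0.0139],"rotation": [0,0,0],"hand": -1}
    - {"travel": [-0.025,-0.005,0.0139],"rotation": [0,0,0],"hand": -1}
    - {"travel": [-0.025,-0.005,0.0139],"rotation": [0,0,0],"hand": -1}
    - {"travel": [-0.025,-0.005,0.0139],"rotation": [0,0,0],"hand": -1}
    - {"travel": [-0.025,-0.005,0.0139],"rotation": [0,0,0],"hand": -1}
    - {"travel": [-0.025,-0.005,0.0139],"rotation": [0,0,0],"hand": -1}
    - {"travel": [-0.025,-0.005,0.0139],"rotation": [0,0,0],"hand": -1}
    - {"travel": [-0.025,-0.005,0.0139],"rotation": [0,0,0],"hand": -1}
    - {"travel": [-0.025,-0.005,0.0139],"rotation": [0,0,0],"hand": -1}
    - {"travel": [-0.025,-0.005,0.0139],"rotation": [0,0,0],"hand": -1}
    - {"travel": [-0.025,-0.005,0.0139],"rotation": [0,0,0],"hand": -1}
    - {"travel": [-0.025,-0.005,0.0139],"rotation": [0,0,0],"hand": -1}

```text
time: 4.2
tool_pos: [0.4869, 0.0023, 0.2365]
ee_rot: [-1.235, 1.167, -1.169]
contact_force: [0.4, -0.3, 0.6]
finger_gap: 0.0282
```

Call:
jog_arm:
  steps:
    - {"travel": [-0.025,-0.003,0.0139],"rotation": [0,0,0],"hand": -1}
    - {"travel": [-0.025,-0.003,0.0139],"rotation": [0,0,0],"hand": -1}
    - {"travel": [-0.025,-0.003,0.0139],"rotation": [0,0,0],"hand": -1}
    - {"travel": [-0.025,-0.003,0.0139],"rotation": [0,0,0],"hand": -1}
    - {"travel": [-0.025,-0.003,0.0139],"rotation": [0,0,0],"hand": -1}
    - {"travel": [-0.025,-0.003,0.0139],"rotation": [0,0,0],"hand": -1}
    - {"travel": [-0.025,-0.003,0.0139],"rotation": [0,-6,0],"hand": -1}
    - {"travel": [-0.025,-0.003,0.0139],"rotation": [0,-6,0],"hand": -1}
    - {"travel": [0,0,0],"rotation": [0,-6.5,0],"hand": -1}
    - {"travel": [0,0,0],"rotation": [0,-6.5,0],"hand": -1}
    - {"travel": [0,0,0],"rotation": [0,-6.5,0],"hand": -1}
    - {"travel": [0,0,0],"rotation": [0,-6,0],"hand": -1}

```text
time: 5.2
tool_pos: [0.5836, 0.2082, 0.2599]
ee_rot: [-1.466, 0.667, -0.668]
contact_force: [-0.9, 1.2, -0.5]
finger_gap: 0.0281
```

```bash
python3 - <<'E'
from h import *
import pickle
go(.5175,.288,.17,41)
d=cap('wrist','w2'); pickle.dump(d,open('w2.pkl','wb'))
E
```

```text
t 5.2 tcp [0.5836 0.2082 0.2599] jaw az 41.0 tilt [ 0. -1.  0.] gap 0.0281 F [-0.9  1.2 -0.5]
shift [-0.1036  0.0898  0.0026] dist 0.137
turn y 0.0
```

View pics/w2.png

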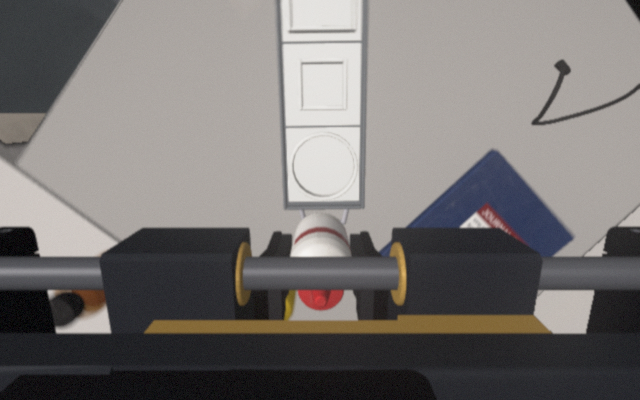

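The wrist view over the caddy has the round ring centred at (323,165), the small square at (325,86) and the insert borders at rows 42 and 127. The caddy lies along the image's column direction, and the dropper is held straight.

```bash
python3 - <<'E'
from h import *
import pickle
d=pickle.load(open('w2.pkl','rb'))
P={}
for n,u,v,z in [('round',323.5,165,.024),('small',325,86,.024),('smallTL',302,63,.024),('smallBR',348,109,.024),('b1',322.5,42,.009),('b2',323.5,127,.009)]:
    P[n]=onz(d,u,v,z); print(n,P[n].round(4))
e=P['b1']-P['b2']; print('b1-b2',np.linalg.norm(e),np.degrees(np.arctan2(e[1],e[0])), 'mid',(P['b1']+P['b2'])/2)
e=P['small']-P['round']; print('rs',np.linalg.norm(e),np.degrees(np.arctan2(e[1],e[0])),'diag',np.linalg.norm(P['smallTL']-P['smallBR']))
E
```

```text
round [0.5792 0.2179 0.024 ]
small [0.5239 0.2837 0.024 ]
smallTL [0.49   0.2852 0.024 ]
smallBR [0.5588 0.2822 0.024 ]
b1 [0.4911 0.3172 0.009 ]
b2 [0.5517 0.2496 0.009 ]
b1-b2 0.09084340829071846 131.84047267591544 mid [0.52140975 0.28340358 0.009     ]
rs 0.08598903199422493 130.06891795212655 diag 0.06892081726546506
```

Call:
jog_arm:
  steps:
    - {"travel": [-0.0243,0,0.001],"rotation": [0,0,0],"hand": -1}
    - {"travel": [-0.0243,0,0.001],"rotation": [0,0,0],"hand": -1}
    - {"travel": [-0.0243,0,0.001],"rotation": [0,0,0],"hand": -1}
    - {"travel": [-0.0243,0.02,0],"rotation": [0,0,0],"hand": -1}
    - {"travel": [0,0.025,0],"rotation": [0,0,0],"hand": -1}
    - {"travel": [0,0.025,0],"rotation": [0,0,0],"hand": -1}
    - {"travel": [0,0.025,0],"rotation": [0,0,0],"hand": -1}
    - {"travel": [0,0.025,0],"rotation": [0,0,0],"hand": -1}
    - {"travel": [0,0.025,0],"rotation": [0,0,0],"hand": -1}
    - {"travel": [0,0.025,0],"rotation": [0,0,0],"hand": -1}
    - {"travel": [0,0.016,0],"rotation": [0,0,0],"hand": -1}
    - {"travel": [0,0,0],"rotation": [0,0,0],"hand": -1}

```text
time: 6.25
tool_pos: [0.521, 0.2821, 0.0704]
ee_rot: [-1.468, 0.677, -0.672]
contact_force: [-0.3, -1.1, -0.0]
finger_gap: 0.0282
```

```bash
python3 - <<'E'
from h import *
go(.522,.2837,.033,41.5)
d=cap('scene'); e=cap('side')
a=cv2.resize(d['color'][180:300,160:300],None,fx=2.8,fy=2.8,interpolation=cv2.INTER_CUBIC)
b=cv2.resize(e['color'][200:320,220:360],None,fx=2.8,fy=2.8,interpolation=cv2.INTER_CUBIC)
cv2.imwrite('pics/p1.png',np.hstack([a,b]))
E
```

```text
t 6.25 tcp [0.521  0.2821 0.0704] jaw az 40.5 tilt [-0.001 -1.    -0.005] gap 0.0282 F [-0.3 -1.1 -0. ]
shift [-0.0005  0.0374  0.0019] dist 0.037
turn y -1.0
```

View pics/p1.png

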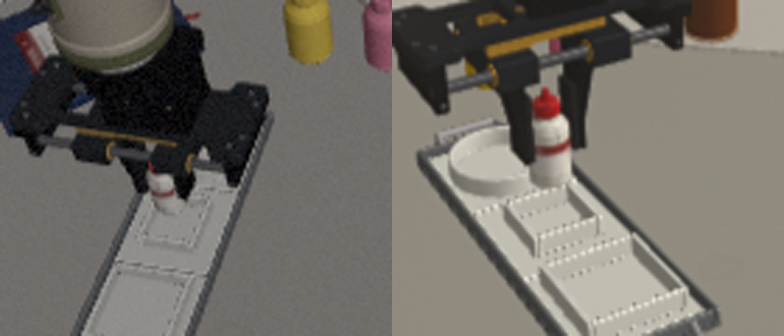

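```bash
python3 - <<'E'
from h import *
import pickle
D=pickle.load(open('d0.pkl','rb'))
print(onz(D['side'],220+(551-392)/2.8,200+179/2.8,.0474), onz(D['scene'],160+165/2.8,180+205/2.8,.0474),onz(D['side'],220+(546-392)/2.8,200+91/2.8,.118))
E
```

```text
[0.51987554 0.28399653 0.0474    ] [0.51883691 0.29017336 0.0474    ] [0.51884389 0.28639904 0.118     ]
```

The held bottle is over the small square pocket, about 3 mm from its centre. I'll lower and release it.

Call:
jog_arm:
  steps:
    - {"travel": [0.002,0.012,0.001],"rotation": [0,0,0],"hand": -1}
    - {"travel": [0,0.012,0],"rotation": [0,0,0],"hand": -1}
    - {"travel": [0,0.01,0],"rotation": [0,0,0],"hand": -1}
    - {"travel": [0,0.003,0],"rotation": [0,0,0],"hand": -1}
    - {"travel": [0,0,0],"rotation": [0,0,0],"hand": -1}
    - {"travel": [0,0,0],"rotation": [0,0,0],"hand": -1}

```text
time: 6.85
tool_pos: [0.5245, 0.283, 0.0365]
ee_rot: [-1.464, 0.672, -0.672]
contact_force: [0.6, 0.1, 0.5]
finger_gap: 0.0281
```

```bash
python3 - <<'E'
from h import *
go(.522,.2837,.032,41.5)
E
```

```text
t 6.85 tcp [0.5245 0.283  0.0365] jaw az 40.7 tilt [-0. -1. -0.] gap 0.0281 F [0.6 0.1 0.5]
shift [-0.0022  0.0045 -0.0014] dist 0.005
turn y -0.8
```

Call:
jog_arm:
  steps:
    - {"travel": [0,0.0035,0],"rotation": [0,0,0],"hand": -1}
    - {"travel": [0,0.001,0],"rotation": [0,0,0],"hand": -1}
    - {"travel": [0,0,0],"rotation": [0,0,0],"hand": -0.1}
    - {"travel": [0,0,0],"rotation": [0,0,0],"hand": 0.2}
    - {"travel": [0,0,0],"rotation": [0,0,0],"hand": 0.2}
    - {"travel": [0,-0.01,0],"rotation": [0,0,0],"hand": 0.3}
    - {"travel": [0,-0.02,0],"rotation": [0,0,0],"hand": 0.3}
    - {"travel": [0,-0.03,0],"rotation": [0,0,0],"hand": 0.3}
    - {"travel": [0,-0.03,0],"rotation": [0,0,0],"hand": 1}
    - {"travel": [0,-0.03,0],"rotation": [0,0,0],"hand": 1}
    - {"travel": [0,-0.03,0],"rotation": [0,0,0],"hand": 1}
    - {"travel": [0,0,0],"rotation": [0,0,0],"hand": 1}

```text
time: 7.85
tool_pos: [0.5264, 0.2849, 0.189]
ee_rot: [-1.458, 0.667, -0.675]
contact_force: [0.6, 0.9, -0.0]
finger_gap: 0.0755
```

```bash
python3 - <<'E'
from h import *
import pickle
go(.514,-.362,.2,0)
d=cap('wrist'); e=cap('side'); pickle.dump((d,e),open('w3.pkl','wb'))
a=cv2.resize(d['color'][:240,200:460],None,fx=1.5,fy=1.5)
b=cv2.resize(e['color'][200:320,220:360],None,fx=2.8,fy=2.8,interpolation=cv2.INTER_CUBIC)
o=np.zeros((360,390+392,3),np.uint8); o[:,:390]=a; o[:336,390:]=b
cv2.imwrite('pics/p2.png',o)
E
```

```text
t 7.85 tcp [0.5264 0.2849 0.189 ] jaw az 40.7 tilt [ 0.002 -1.     0.008] gap 0.0755 F [ 0.6  0.9 -0. ]
shift [ 0.4823 -0.0136 -0.4312] dist 0.647
turn y 40.7
```

View pics/p2.png

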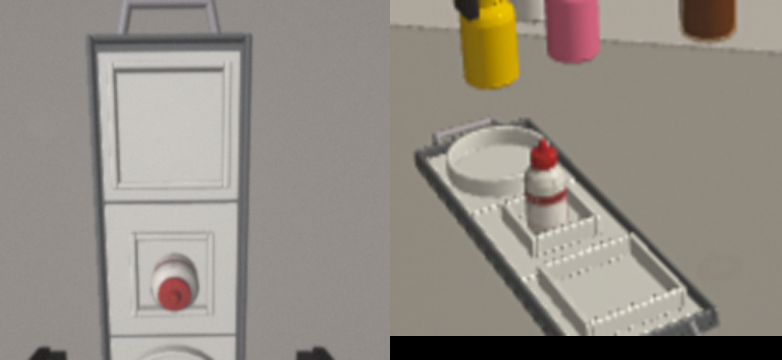

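The dropper stands upright in the small square pocket. Its tip is at p2 (175,291) and the pocket centre at (175,273). The large pocket is centred at about (172,125). Next is the beaker.

Call:
jog_arm:
  steps:
    - {"travel": [0.024,0,-0.0216],"rotation": [0,0,0],"hand": 1}
    - {"travel": [0.024,0,-0.0216],"rotation": [0,0,0],"hand": 1}
    - {"travel": [0.024,0,-0.0216],"rotation": [0,0,0],"hand": 1}
    - {"travel": [0.024,0,-0.0216],"rotation": [0,0,0],"hand": 1}
    - {"travel": [0.024,0,-0.0216],"rotation": [0,0,0],"hand": 1}
    - {"travel": [0.024,0,-0.0216],"rotation": [0,0,0],"hand": 1}
    - {"travel": [0.024,0,-0.0216],"rotation": [0,0,0],"hand": 1}
    - {"travel": [0.024,0,-0.0216],"rotation": [0,0,0],"hand": 1}
    - {"travel": [0.024,0,-0.0216],"rotation": [0,0,0],"hand": 1}
    - {"travel": [0.024,0,-0.0216],"rotation": [0,0,0],"hand": 1}
    - {"travel": [0.024,0,-0.0216],"rotation": [0,0,0],"hand": 1}
    - {"travel": [0.024,0,-0.0216],"rotation": [0,0,0],"hand": 1}

```text
time: 8.95
tool_pos: [0.5148, -0.1062, 0.1813]
ee_rot: [-1.465, 0.673, -0.671]
contact_force: [0.2, 0.2, -0.2]
finger_gap: 0.0869
```

```bash
python3 - <<'E'
from h import *
import pickle
go(.516,-.363,.2)
d,e=pickle.load(open('w3.pkl','rb'))
for n,u,v,z in [('tip',200+175/1.5,291/1.5,.080),('small',200+175/1.5,273/1.5,.024),('large',200+172.5/1.5,125/1.5,.024)]: print(n,onz(d,u,v,z).round(4))
D=pickle.load(open('d0.pkl','rb'))
print('box corners',[onz(D['scene'],u,v,0).round(3) for u,v in [(399,122),(424,131),(440,112)]])
E
```

```text
t 8.95 tcp [ 0.5148 -0.1062  0.1813] jaw az 40.7 tilt [-0.001 -1.    -0.001] gap 0.0869 F [ 0.2  0.2 -0.2]
shift [ 0.1955 -0.0188 -0.1666] dist 0.258
tip [0.5212 0.2871 0.08  ]
small [0.5218 0.2861 0.024 ]
large [0.4627 0.3529 0.024 ]
box corners [array([ 0.663, -0.538,  0.   ]), array([ 0.567, -0.568,  0.   ]), array([ 0.609, -0.716,  0.   ])]
```

Call:
jog_arm:
  steps:
    - {"travel": [0.0245,-0.002,-0.0208],"rotation": [0,0,0],"hand": 1}
    - {"travel": [0.0245,-0.002,-0.0208],"rotation": [0,0,0],"hand": 1}
    - {"travel": [0.0245,-0.002,-0.0208],"rotation": [0,0,0],"hand": 1}
    - {"travel": [0.0245,-0.002,-0.0208],"rotation": [0,0,0],"hand": 1}
    - {"travel": [0.0245,-0.002,-0.0208],"rotation": [0,0,0],"hand": 1}
    - {"travel": [0.0245,-0.002,-0.0208],"rotation": [0,0,0],"hand": 1}
    - {"travel": [0.0245,-0.002,-0.0208],"rotation": [0,0,0],"hand": 1}
    - {"travel": [0.0245,-0.002,-0.0208],"rotation": [0,0,0],"hand": 1}
    - {"travel": [0,0,0],"rotation": [0,0,0],"hand": 1}

```text
time: 9.7
tool_pos: [0.5146, -0.3691, 0.1963]
ee_rot: [-1.465, 0.68, -0.677]
contact_force: [0.0, -1.5, -0.2]
finger_gap: 0.0871
```

```bash
python3 - <<'E'
from h import *
import pickle
go(.516,-.363,.02)
d=cap('wrist'); pickle.dump(d,open('w4.pkl','wb'))
cv2.imwrite('pics/w4.png',cv2.resize(d['color'][60:260,220:420],None,fx=2.5,fy=2.5,interpolation=cv2.INTER_CUBIC))
E
```

```text
t 9.7 tcp [ 0.5146 -0.3691  0.1963] jaw az 40.2 tilt [-0.001 -1.    -0.003] gap 0.0871 F [ 0.  -1.5 -0.2]
shift [-0.0036  0.1763  0.0055] dist 0.176
```

View pics/w4.png

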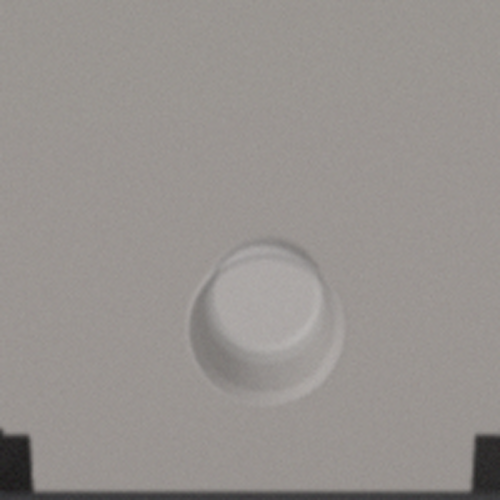

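The beaker's base is centred at crop (266,300) and its rim at about (267,328).

```bash
python3 - <<'E'
from h import *
import pickle
d=pickle.load(open('w4.pkl','rb')); s,p,M=pose()
for n,x,y,z in [('base',266,298,.002),('rim',267,328,.068),('riml',190,328,.068),('rimr',345,328,.068)]:
    q=onz(d,220+x/2.5,60+y/2.5,z); print(n,q.round(4),(M.T@(q-p)).round(4))
E
```

```text
base [ 0.5175 -0.3645  0.002 ] [0.001  0.1943 0.0022]
rim [ 0.5159 -0.3635  0.068 ] [-0.0009  0.1283  0.0016]
riml [ 0.4959 -0.3804  0.068 ] [-0.0009  0.1283 -0.0246]
rimr [ 0.5362 -0.3464  0.068 ] [-0.0008  0.1282  0.0281]
```

Call:
jog_arm:
  steps:
    - {"travel": [0,0.015,0.002],"rotation": [0,0,0],"hand": 1}
    - {"travel": [0,0.027,0],"rotation": [0,0,0],"hand": 1}
    - {"travel": [0,0.027,0],"rotation": [0,0,0],"hand": 1}
    - {"travel": [0,0.027,0],"rotation": [0,0,0],"hand": 1}
    - {"travel": [0,0.027,0],"rotation": [0,0,0],"hand": 1}
    - {"travel": [0,0.027,0],"rotation": [0,0,0],"hand": 1}
    - {"travel": [0,0.02,0],"rotation": [0,0,0],"hand": 1}
    - {"travel": [0,0.004,0],"rotation": [0,0,0],"hand": 0.4}
    - {"travel": [0,0,0],"rotation": [0,0,0],"hand": -1}
    - {"travel": [0,0,0],"rotation": [0,0,0],"hand": -1}
    - {"travel": [0,0,0],"rotation": [0,0,0],"hand": -1}
    - {"travel": [0,0,0],"rotation": [0,0,0],"hand": -1}

```text
time: 10.75
tool_pos: [0.5198, -0.3607, 0.0257]
ee_rot: [-1.465, 0.67, -0.674]
contact_force: [0.4, -0.0, -0.9]
finger_gap: 0.0615
```

Call:
jog_arm:
  steps:
    - {"travel": [0,0,0],"rotation": [0,0,0],"hand": -1}
    - {"travel": [0,-0.01,0],"rotation": [0,0,0],"hand": -1}
    - {"travel": [0,-0.024,0],"rotation": [0,0,0],"hand": -1}
    - {"travel": [0,-0.024,0],"rotation": [0,0,0],"hand": -1}
    - {"travel": [0,-0.024,0],"rotation": [0,0,0],"hand": -1}
    - {"travel": [0,-0.024,0],"rotation": [0,0,0],"hand": -1}
    - {"travel": [0,-0.024,0],"rotation": [0,0,0],"hand": -1}
    - {"travel": [0,-0.024,0],"rotation": [0,0,0],"hand": -1}
    - {"travel": [0,-0.02,0],"rotation": [0,0,0],"hand": -1}

```text
time: 11.5
tool_pos: [0.5193, -0.3602, 0.2012]
ee_rot: [-1.465, 0.67, -0.674]
contact_force: [0.1, -0.2, -0.1]
finger_gap: 0.0516
```

```bash
python3 - <<'E'
from h import *
go(.580,.2185,.2,41)
E
```

```text
t 11.5 tcp [ 0.5193 -0.3602  0.2012] jaw az 40.7 tilt [ 0.002 -1.     0.001] gap 0.0516 F [ 0.1 -0.2 -0.1]
shift [-0.3991  0.0006  0.4235] dist 0.582
turn y -0.3
```

Call:
jog_arm:
  steps:
    - {"travel": [-0.0222,0,0.0235],"rotation": [0,0,0],"hand": -1}
    - {"travel": [-0.0222,0,0.0235],"rotation": [0,0,0],"hand": -1}
    - {"travel": [-0.0222,0,0.0235],"rotation": [0,0,0],"hand": -1}
    - {"travel": [-0.0222,0,0.0235],"rotation": [0,0,0],"hand": -1}
    - {"travel": [-0.0222,0,0.0235],"rotation": [0,0,0],"hand": -1}
    - {"travel": [-0.0222,0,0.0235],"rotation": [0,0,0],"hand": -1}
    - {"travel": [-0.0222,0,0.0235],"rotation": [0,0,0],"hand": -1}
    - {"travel": [-0.0222,0,0.0235],"rotation": [0,0,0],"hand": -1}
    - {"travel": [-0.0222,0,0.0235],"rotation": [0,0,0],"hand": -1}
    - {"travel": [-0.0222,0,0.0235],"rotation": [0,0,0],"hand": -1}
    - {"travel": [-0.0222,0,0.0235],"rotation": [0,0,0],"hand": -1}
    - {"travel": [-0.0222,0,0.0235],"rotation": [0,0,0],"hand": -1}

```text
time: 12.5
tool_pos: [0.559, 0.0272, 0.1992]
ee_rot: [-1.464, 0.671, -0.673]
contact_force: [0.9, -0.5, 0.4]
finger_gap: 0.0518
```

Call:
jog_arm:
  steps:
    - {"travel": [-0.0222,0,0.0235],"rotation": [0,0,0],"hand": -1}
    - {"travel": [-0.0222,0,0.0235],"rotation": [0,0,0],"hand": -1}
    - {"travel": [-0.0222,0,0.0235],"rotation": [0,0,0],"hand": -1}
    - {"travel": [-0.0222,0,0.0235],"rotation": [0,0,0],"hand": -1}
    - {"travel": [-0.0222,0,0.0235],"rotation": [0,0,0],"hand": -1}
    - {"travel": [-0.0222,0,0.0235],"rotation": [0,0,0],"hand": -1}
    - {"travel": [0,0.025,0],"rotation": [0,0,0],"hand": -1}
    - {"travel": [0,0.025,0],"rotation": [0,0,0],"hand": -1}
    - {"travel": [0,0.025,0],"rotation": [0,0,0],"hand": -1}
    - {"travel": [0,0.02,0],"rotation": [0,0,0],"hand": -1}
    - {"travel": [0,0,0],"rotation": [0,0,0],"hand": -1}

```text
time: 13.42
tool_pos: [0.5773, 0.2172, 0.0998]
ee_rot: [-1.468, 0.675, -0.669]
contact_force: [-1.0, -1.0, -0.7]
finger_gap: 0.0517
```

```bash
python3 - <<'E'
from h import *
import pickle
go(.580,.2185,.035,41)
d=cap('scene'); e=cap('side'); pickle.dump((d,e),open('w5.pkl','wb'))
a=cv2.resize(d['color'][160:280,170:310],None,fx=2.8,fy=2.8,interpolation=cv2.INTER_CUBIC)
b=cv2.resize(e['color'][180:300,200:340],None,fx=2.8,fy=2.8,interpolation=cv2.INTER_CUBIC)
cv2.imwrite('pics/p3.png',np.hstack([a,b]))
E
```

```text
t 13.42 tcp [0.5773 0.2172 0.0998] jaw az 40.7 tilt [-0.002 -1.    -0.005] gap 0.0517 F [-1.  -1.  -0.7]
shift [0.0009 0.0648 0.0032] dist 0.065
turn y -0.3
```

View pics/p3.png

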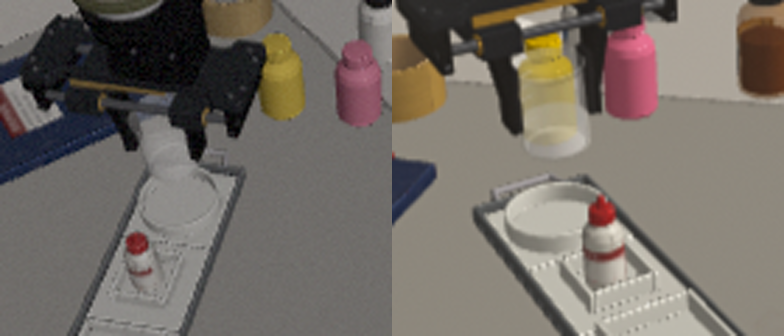

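The beaker is held upright over the round pocket. Its base is centred at side crop (557,140) and scene crop about (172,160). I'll triangulate that point.

```bash
python3 - <<'E'
from h import *
import pickle
d,e=pickle.load(open('w5.pkl','rb'))
def tri(a,b):
    c1,r1=a;c2,r2=b; r1=r1/np.linalg.norm(r1); r2=r2/np.linalg.norm(r2)
    s=np.linalg.lstsq(np.stack([r1,-r2],1),c2-c1,rcond=None)[0]; p,q=c1+s[0]*r1,c2+s[1]*r2
    return ((p+q)/2).round(4),np.linalg.norm(p-q).round(4)
A=ray(d,170+172/2.8,160+162/2.8); B=ray(e,200+(557-392)/2.8,180+140/2.8)
print(tri(A,B)); print(onz(e,200+(557-392)/2.8,180+140/2.8,.07),onz(d,170+172/2.8,160+162/2.8,.07))
E
```

```text
(array([0.5734, 0.2183, 0.0812]), np.float64(0.0027))
[0.58199982 0.19674636 0.07      ] [0.58105422 0.21532912 0.07      ]
```

Call:
jog_arm:
  steps:
    - {"travel": [0.001,0.015,0.003],"rotation": [0,0,0],"hand": -1}
    - {"travel": [0,0.015,0],"rotation": [0,0,0],"hand": -1}
    - {"travel": [0,0.015,0],"rotation": [0,0,0],"hand": -1}
    - {"travel": [0,0.012,0],"rotation": [0,0,0],"hand": -1}
    - {"travel": [0,0.005,0],"rotation": [0,0,0],"hand": -1}
    - {"travel": [0,0,0],"rotation": [0,0,0],"hand": -1}
    - {"travel": [0,0,0],"rotation": [0,0,0],"hand": -1}

```text
time: 14.1
tool_pos: [0.582, 0.2198, 0.0409]
ee_rot: [-1.464, 0.672, -0.672]
contact_force: [0.6, 0.3, 0.3]
finger_gap: 0.0517
```

```bash
python3 - <<'E'
from h import *
import pickle
go(.580,.2175,.034,41)
e=cap('side'); 
cv2.imwrite('pics/p4.png',cv2.resize(e['color'][180:290,220:330],None,fx=5,fy=5,interpolation=cv2.INTER_CUBIC))
E
```

```text
t 14.1 tcp [0.582  0.2198 0.0409] jaw az 40.7 tilt [-0. -1. -0.] gap 0.0517 F [0.6 0.3 0.3]
shift [ 0.0004  0.0069 -0.003 ] dist 0.008
turn y -0.3
```

View pics/p4.png

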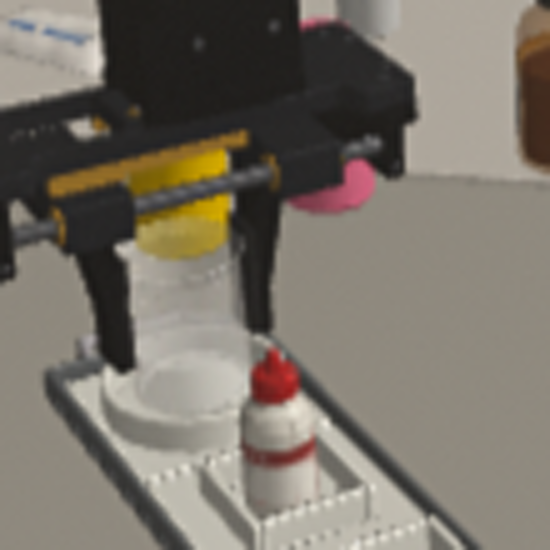

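The beaker's base is inside the ring and nearly on the floor. I'll lower the last few millimetres.

Call:
jog_arm:
  steps:
    - {"travel": [0,0.003,-0.001],"rotation": [0,0,0],"hand": -1}
    - {"travel": [0,0.002,0],"rotation": [0,0,0],"hand": -1}
    - {"travel": [0,0.001,0],"rotation": [0,0,0],"hand": -1}
    - {"travel": [0,0,0],"rotation": [0,0,0],"hand": -1}

```text
time: 14.48
tool_pos: [0.5813, 0.2189, 0.0349]
ee_rot: [-1.464, 0.672, -0.672]
contact_force: [0.3, -0.1, -0.6]
finger_gap: 0.0517
```

Call:
jog_arm:
  steps:
    - {"travel": [0,0.001,0],"rotation": [0,0,0],"hand": -1}
    - {"travel": [0,0,0],"rotation": [0,0,0],"hand": -1}

```text
time: 14.65
tool_pos: [0.5814, 0.219, 0.0342]
ee_rot: [-1.464, 0.672, -0.672]
contact_force: [-0.9, -0.3, 0.4]
finger_gap: 0.052
```

Call:
jog_arm:
  steps:
    - {"travel": [0,0.001,0],"rotation": [0,0,0],"hand": -1}
    - {"travel": [0,0,0],"rotation": [0,0,0],"hand": -1}

```text
time: 14.82
tool_pos: [0.5816, 0.219, 0.034]
ee_rot: [-1.464, 0.672, -0.673]
contact_force: [-3.8, -2.1, 8.9]
finger_gap: 0.0519
```

Contact force is 8.9 N at z = 0.034, so the beaker is on the floor. I'll release and rise.

Call:
jog_arm:
  steps:
    - {"travel": [0,-0.001,0],"rotation": [0,0,0],"hand": 0.25}
    - {"travel": [0,0,0],"rotation": [0,0,0],"hand": 0.6}
    - {"travel": [0,0,0],"rotation": [0,0,0],"hand": 0.8}
    - {"travel": [0,0,0],"rotation": [0,0,0],"hand": 0.8}
    - {"travel": [0,0,0],"rotation": [0,0,0],"hand": 0.8}
    - {"travel": [0,-0.01,0],"rotation": [0,0,0],"hand": 0.8}
    - {"travel": [0,-0.025,0],"rotation": [0,0,0],"hand": 0.8}
    - {"travel": [0,-0.035,0],"rotation": [0,0,0],"hand": 0.8}
    - {"travel": [0,-0.035,0],"rotation": [0,0,0],"hand": 0.9}
    - {"travel": [0,-0.035,0],"rotation": [0,0,0],"hand": 1}
    - {"travel": [0,-0.035,0],"rotation": [0,0,0],"hand": 1}
    - {"travel": [0,-0.02,0],"rotation": [0,0,0],"hand": 1}

```text
time: 15.82
tool_pos: [0.5818, 0.2199, 0.2341]
ee_rot: [-1.461, 0.669, -0.674]
contact_force: [1.0, 0.3, 1.2]
finger_gap: 0.0864
```

```bash
python3 - <<'E'
from h import *
go(.637,-.073,.22,38)
E
```

```text
t 15.82 tcp [0.5818 0.2199 0.2341] jaw az 40.7 tilt [ 0.001 -1.     0.004] gap 0.0864 F [1.  0.3 1.2]
shift [ 0.258   0.0139 -0.1494] dist 0.298
turn y 2.7
```

Call:
jog_arm:
  steps:
    - {"travel": [0.0258,0.001,-0.0149],"rotation": [0,0,0],"hand": 1}
    - {"travel": [0.0258,0.001,-0.0149],"rotation": [0,0,0],"hand": 1}
    - {"travel": [0.0258,0.001,-0.0149],"rotation": [0,0,0],"hand": 1}
    - {"travel": [0.0258,0.001,-0.0149],"rotation": [0,0,0],"hand": 1}
    - {"travel": [0.0258,0.001,-0.0149],"rotation": [0,0,0],"hand": 1}
    - {"travel": [0.0258,0.001,-0.0149],"rotation": [0,0,0],"hand": 1}
    - {"travel": [0.0258,0.001,-0.0149],"rotation": [0,0,0],"hand": 1}
    - {"travel": [0.0258,0.001,-0.0149],"rotation": [0,0,0],"hand": 1}
    - {"travel": [0.0258,0.001,-0.0149],"rotation": [0,0,0],"hand": 1}
    - {"travel": [0.0258,0.001,-0.0149],"rotation": [0,0,0],"hand": 1}
    - {"travel": [0,0,0],"rotation": [0,0,0],"hand": 1}

```text
time: 16.73
tool_pos: [0.6369, -0.0819, 0.2188]
ee_rot: [-1.465, 0.678, -0.68]
contact_force: [0.1, -1.3, 0.2]
finger_gap: 0.0871
```

```bash
python3 - <<'E'
from h import *
import pickle
go(.637,-.073,.031,41)
d=cap('wrist','w6'); pickle.dump(d,open('w6.pkl','wb'))
E
```

```text
t 16.73 tcp [ 0.6369 -0.0819  0.2188] jaw az 40.2 tilt [ 0.002 -1.    -0.002] gap 0.0871 F [ 0.1 -1.3  0.2]
shift [-0.0071  0.1878  0.0062] dist 0.188
turn y -0.8
```

View pics/w6.png

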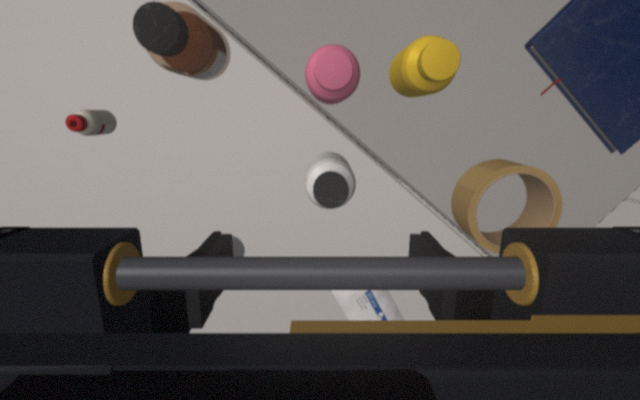

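The white bottle's cap is centred at (331,189). The wooden ring's nearest edge is at (453,205), and the swab cup is partly hidden by the left finger at about (235,242). I'll check clearances.

```bash
python3 - <<'E'
from h import *
import pickle
d=pickle.load(open('w6.pkl','rb')); s,p,M=pose()
for n,u,v,z in [('cap',331,189,.092),('bodyL',306,176,.06),('bodyR',356,176,.06),('ring edge',453,205,.05),('ring bottom edge',480,245,.05),('swab edge',240,240,.04),('pink near',333,104,.05)]:
    q=onz(d,u,v,z); print(n,q.round(4),(M.T@(q-p)).round(4))
for n,q in [('swab',[.608,-.214,.05]),('amber',[.462,-.06,.1])]: print(n,(M.T@(np.array(q)-p)).round(4),proj(d,[q]))
E
```

```text
cap [ 0.6398 -0.0726  0.092 ] [-0.0022  0.127   0.0061]
bodyL [ 0.6192 -0.0829  0.06  ] [-0.0077  0.159  -0.0163]
bodyR [ 0.6546 -0.0529  0.06  ] [-0.0076  0.159   0.0302]
ring edge [ 0.748  -0.0139  0.05  ] [0.0231 0.1689 0.1267]
ring bottom edge [ 0.7986 -0.0256  0.05  ] [0.0648 0.1689 0.1576]
swab edge [ 0.6114 -0.182   0.04  ] [ 0.0627  0.1791 -0.0863]
pink near [ 0.5964 -0.0174  0.05  ] [-0.0724  0.169   0.0088]
swab [ 0.0849  0.1692 -0.1096] [[216.33923958 263.93979586]]
amber [-0.1269  0.1191 -0.1212] [[159.02105517  25.88517853]]
```

Nothing stands in the fingers' or the gripper body's way. I'll descend and grip, allowing more closing time than for the beaker.

Call:
jog_arm:
  steps:
    - {"travel": [-0.003,0,0.0065],"rotation": [0,0,0],"hand": 1}
    - {"travel": [0,0.028,0],"rotation": [0,0,0],"hand": 1}
    - {"travel": [0,0.028,0],"rotation": [0,0,0],"hand": 1}
    - {"travel": [0,0.028,0],"rotation": [0,0,0],"hand": 1}
    - {"travel": [0,0.028,0],"rotation": [0,0,0],"hand": 1}
    - {"travel": [0,0.028,0],"rotation": [0,0,0],"hand": 1}
    - {"travel": [0,0.028,0],"rotation": [0,0,0],"hand": 1}
    - {"travel": [0,0.018,0],"rotation": [0,0,0],"hand": 0.6}
    - {"travel": [0,0,0],"rotation": [0,0,0],"hand": 0.4}
    - {"travel": [0,0,0],"rotation": [0,0,0],"hand": -1}
    - {"travel": [0,0,0],"rotation": [0,0,0],"hand": -1}
    - {"travel": [0,0,0],"rotation": [0,0,0],"hand": -1}

```text
time: 17.78
tool_pos: [0.6408, -0.0665, 0.0352]
ee_rot: [-1.463, 0.669, -0.674]
contact_force: [0.1, 0.1, -0.4]
finger_gap: 0.0614
```

Call:
jog_arm:
  steps:
    - {"travel": [0,0,0],"rotation": [0,0,0],"hand": -1}
    - {"travel": [0,0,0],"rotation": [0,0,0],"hand": -1}
    - {"travel": [0,0,0],"rotation": [0,0,0],"hand": -1}
    - {"travel": [0,0,0],"rotation": [0,0,0],"hand": -1}

```text
time: 18.12
tool_pos: [0.64, -0.0674, 0.0342]
ee_rot: [-1.464, 0.671, -0.673]
contact_force: [-2.2, -0.1, 7.8]
finger_gap: 0.0475
```

Call:
jog_arm:
  steps:
    - {"travel": [0,-0.015,0],"rotation": [0,0,0],"hand": -1}
    - {"travel": [0,-0.025,0],"rotation": [0,0,0],"hand": -1}
    - {"travel": [0,-0.025,0],"rotation": [0,0,0],"hand": -1}
    - {"travel": [0,-0.025,0],"rotation": [0,0,0],"hand": -1}
    - {"travel": [0,-0.025,0],"rotation": [0,0,0],"hand": -1}
    - {"travel": [0,-0.025,0],"rotation": [0,0,0],"hand": -1}
    - {"travel": [0,-0.025,0],"rotation": [0,0,0],"hand": -1}

```text
time: 18.7
tool_pos: [0.6392, -0.067, 0.2003]
ee_rot: [-1.464, 0.671, -0.672]
contact_force: [-0.9, -0.4, -1.4]
finger_gap: 0.0475
```

```bash
python3 - <<'E'
from h import *
go(.4625,.3535,.2,41.3)
E
```

```text
t 18.7 tcp [ 0.6392 -0.067   0.2003] jaw az 40.7 tilt [ 0. -1.  0.] gap 0.0475 F [-0.9 -0.4 -1.4]
shift [-4.340e-01  3.000e-04  1.403e-01] dist 0.456
turn y -0.6
```

Call:
jog_arm:
  steps:
    - {"travel": [-0.0243,0,0.0078],"rotation": [0,0,0],"hand": -1}
    - {"travel": [-0.0243,0,0.0078],"rotation": [0,0,0],"hand": -1}
    - {"travel": [-0.0243,0,0.0078],"rotation": [0,0,0],"hand": -1}
    - {"travel": [-0.0243,0,0.0078],"rotation": [0,0,0],"hand": -1}
    - {"travel": [-0.0243,0,0.0078],"rotation": [0,0,0],"hand": -1}
    - {"travel": [-0.0243,0,0.0078],"rotation": [0,0,0],"hand": -1}
    - {"travel": [-0.0243,0,0.0078],"rotation": [0,0,0],"hand": -1}
    - {"travel": [-0.0243,0,0.0078],"rotation": [0,0,0],"hand": -1}
    - {"travel": [-0.0243,0,0.0078],"rotation": [0,0,0],"hand": -1}
    - {"travel": [-0.0243,0,0.0078],"rotation": [0,0,0],"hand": -1}
    - {"travel": [-0.0243,0,0.0078],"rotation": [0,0,0],"hand": -1}
    - {"travel": [-0.0243,0,0.0078],"rotation": [0,0,0],"hand": -1}

```text
time: 19.7
tool_pos: [0.5195, 0.2161, 0.199]
ee_rot: [-1.464, 0.671, -0.672]
contact_force: [0.1, 0.5, -1.5]
finger_gap: 0.0474
```

Call:
jog_arm:
  steps:
    - {"travel": [-0.0243,0,0.0078],"rotation": [0,0,0],"hand": -1}
    - {"travel": [-0.0243,0,0.0078],"rotation": [0,0,0],"hand": -1}
    - {"travel": [-0.0243,0,0.0078],"rotation": [0,0,0],"hand": -1}
    - {"travel": [-0.0243,0,0.0078],"rotation": [0,0,0],"hand": -1}
    - {"travel": [-0.0243,0,0.0078],"rotation": [0,0,0],"hand": -1}
    - {"travel": [-0.0243,0,0.0078],"rotation": [0,0,0],"hand": -1}
    - {"travel": [0,0.025,0],"rotation": [0,-0.6,0],"hand": -1}
    - {"travel": [0,0.025,0],"rotation": [0,0,0],"hand": -1}
    - {"travel": [0,0.025,0],"rotation": [0,0,0],"hand": -1}
    - {"travel": [0,0.025,0],"rotation": [0,0,0],"hand": -1}
    - {"travel": [0,0.01,0],"rotation": [0,0,0],"hand": -1}
    - {"travel": [0,0,0],"rotation": [0,0,0],"hand": -1}

```text
time: 20.7
tool_pos: [0.4598, 0.355, 0.0865]
ee_rot: [-1.47, 0.666, -0.663]
contact_force: [-1.0, 0.3, -0.9]
finger_gap: 0.0475
```

```bash
python3 - <<'E'
from h import *
go(.4645,.3512,.0445,41.3)
d=cap('scene'); e=cap('side')
a=cv2.resize(d['color'][200:340,150:290],None,fx=2.8,fy=2.8,interpolation=cv2.INTER_CUBIC)
b=cv2.resize(e['color'][200:340,220:360],None,fx=2.8,fy=2.8,interpolation=cv2.INTER_CUBIC)
cv2.imwrite('pics/p5.png',np.hstack([a,b]))
E
```

```text
t 20.7 tcp [0.4598 0.355  0.0865] jaw az 41.3 tilt [-0.    -1.    -0.004] gap 0.0475 F [-1.   0.3 -0.9]
shift [0.006  0.042  0.0012] dist 0.042
turn y 0.0
```

View pics/p5.png

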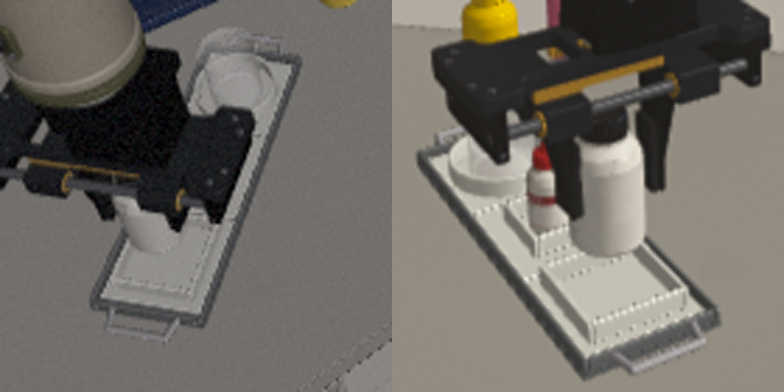

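```bash
python3 - <<'E'
from h import *
import pickle
D=pickle.load(open('d0.pkl','rb'))
print(onz(D['side'],220+(611-392)/2.8,200+240/2.8,.0523), onz(D['scene'],150+155/2.8,200+238/2.8,.0523))
E
```

```text
[0.46082126 0.35386883 0.0523    ] [0.45636081 0.3577481  0.0523    ]
```

The bottle's base is within 2–5 mm of the pocket centre by either estimate, and the margin is 8 mm. I'll lower it.

Call:
jog_arm:
  steps:
    - {"travel": [0.002,0.01,0.001],"rotation": [0,0,0],"hand": -1}
    - {"travel": [0,0.012,0],"rotation": [0,0,0],"hand": -1}
    - {"travel": [0,0.01,0],"rotation": [0,0,0],"hand": -1}
    - {"travel": [0,0.005,0],"rotation": [0,0,0],"hand": -1}
    - {"travel": [0,0,0],"rotation": [0,0,0],"hand": -1}
    - {"travel": [0,0,0],"rotation": [0,0,0],"hand": -1}

```text
time: 21.3
tool_pos: [0.4626, 0.3551, 0.0507]
ee_rot: [-1.468, 0.664, -0.663]
contact_force: [-0.3, -0.4, -1.3]
finger_gap: 0.0474
```

```bash
python3 - <<'E'
from h import *
go(.4625,.353,.0435,41.3)
E
```

```text
t 21.3 tcp [0.4626 0.3551 0.0507] jaw az 41.3 tilt [-0.    -1.    -0.001] gap 0.0474 F [-0.3 -0.4 -1.3]
shift [ 0.0015  0.0072 -0.0014] dist 0.007
turn y 0.0
```

Call:
jog_arm:
  steps:
    - {"travel": [0.001,0.003,-0.001],"rotation": [0,0,0],"hand": -1}
    - {"travel": [0,0.002,0],"rotation": [0,0,0],"hand": -1}
    - {"travel": [0,0.0015,0],"rotation": [0,0,0],"hand": -1}
    - {"travel": [0,0,0],"rotation": [0,0,0],"hand": -1}

```text
time: 21.63
tool_pos: [0.4628, 0.3535, 0.0443]
ee_rot: [-1.467, 0.664, -0.664]
contact_force: [-0.6, -0.6, -1.3]
finger_gap: 0.0475
```

Call:
jog_arm:
  steps:
    - {"travel": [0,0.001,0],"rotation": [0,0,0],"hand": -1}
    - {"travel": [0,0,0],"rotation": [0,0,0],"hand": -1}

```text
time: 21.8
tool_pos: [0.4628, 0.3537, 0.0435]
ee_rot: [-1.467, 0.664, -0.664]
contact_force: [-0.0, 0.2, -0.8]
finger_gap: 0.0477
```

Call:
jog_arm:
  steps:
    - {"travel": [0,0.0008,0],"rotation": [0,0,0],"hand": -1}
    - {"travel": [0,0,0],"rotation": [0,0,0],"hand": -1}

```text
time: 21.97
tool_pos: [0.4628, 0.3538, 0.0432]
ee_rot: [-1.467, 0.664, -0.664]
contact_force: [-2.9, -1.8, 4.0]
finger_gap: 0.0476
```

Call:
jog_arm:
  steps:
    - {"travel": [0,0,0],"rotation": [0,0,0],"hand": 0.3}
    - {"travel": [0,0,0],"rotation": [0,0,0],"hand": 0.6}
    - {"travel": [0,0,0],"rotation": [0,0,0],"hand": 0.8}
    - {"travel": [0,0,0],"rotation": [0,0,0],"hand": 0.8}
    - {"travel": [0,0,0],"rotation": [0,0,0],"hand": 0.8}
    - {"travel": [0,-0.01,0],"rotation": [0,0,0],"hand": 0.8}
    - {"travel": [0,-0.03,0],"rotation": [0,0,0],"hand": 0.8}
    - {"travel": [0,-0.035,0],"rotation": [0,0,0],"hand": 0.8}
    - {"travel": [0,-0.035,0],"rotation": [0,0,0],"hand": 0.8}
    - {"travel": [0,-0.035,0],"rotation": [0,0,0],"hand": 0.8}
    - {"travel": [0,-0.035,0],"rotation": [0,0,0],"hand": 0.8}
    - {"travel": [0,0,0],"rotation": [0,0,0],"hand": 0.8}

```text
time: 22.97
tool_pos: [0.4641, 0.3562, 0.2305]
ee_rot: [-1.459, 0.659, -0.667]
contact_force: [0.6, 0.5, -0.3]
finger_gap: 0.0785
```

Call:
jog_arm:
  steps:
    - {"travel": [0.03,-0.01,0],"rotation": [0,0,0],"hand": 0.8}
    - {"travel": [0.03,-0.01,0],"rotation": [0,0,0],"hand": 0.8}
    - {"travel": [0.03,-0.01,0],"rotation": [0,0,0],"hand": 0.8}
    - {"travel": [0.03,-0.01,0],"rotation": [0,0,0],"hand": 0.8}
    - {"travel": [0.03,0,0],"rotation": [0,0,0],"hand": 0.8}
    - {"travel": [0.03,0,0],"rotation": [0,0,0],"hand": 0.8}
    - {"travel": [0.02,0,0],"rotation": [0,0,0],"hand": 0.8}
    - {"travel": [0,0,0],"rotation": [0,0,0],"hand": 0.8}

```text
time: 23.63
tool_pos: [0.5979, 0.1983, 0.2624]
ee_rot: [-1.466, 0.669, -0.67]
contact_force: [0.9, 0.2, -1.4]
finger_gap: 0.078
```

```bash
python3 - <<'E'
from h import *
import pickle
go(.5,.3,.2)
w,d,e=cap('wrist'),cap('scene'),cap('side'); pickle.dump((w,d,e),open('w7.pkl','wb'))
o=np.zeros((600,800,3),np.uint8)
o[:230,:320]=w['color'][:230,160:480]
b=cv2.resize(e['color'][210:330,220:350],None,fx=3,fy=3,interpolation=cv2.INTER_CUBIC); o[:360,330:720]=b
o[370:600,330:800]=cv2.resize(d['color'][130:245,255:490],None,fx=2,fy=2)
o[240:600,:320]=cv2.resize(d['color'][205:325,170:277],(320,360))
cv2.imwrite('pics/p6.png',o)
E
```

```text
t 23.63 tcp [0.5979 0.1983 0.2624] jaw az 40.9 tilt [ 0.001 -1.    -0.001] gap 0.078 F [ 0.9  0.2 -1.4]
shift [-0.141   0.0622 -0.0074] dist 0.154
```

View pics/p6.png

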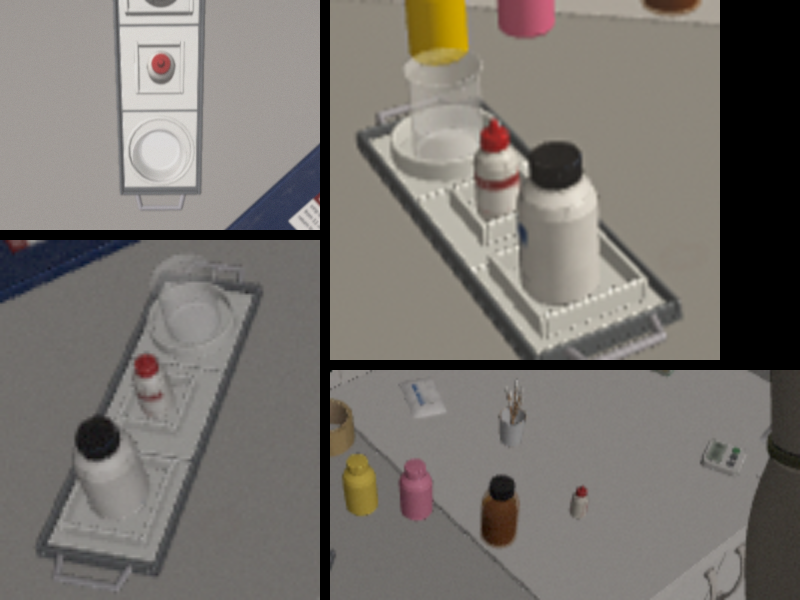

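All three parts stand in their pockets, and the look-alikes stand upright where they were. I'll do one numeric check and hand in.

```bash
python3 - <<'E'
from h import *
import pickle
from rig import sign_off
w,d,e=pickle.load(open('w7.pkl','rb'))
print('cap',onz(e,220+(557-330)/3,210+155/3,.101).round(4),onz(d,170+97/2.99,205+(436-240)/3,.101).round(4),'large .4627 .353')
print('beaker',onz(e,220+(444-330)/3,210+68/3,.077).round(4),'wrist base',onz(w,160+160,153,.011).round(4),'round .580 .2175')
print('drop tip',onz(w,160+161,65,.08).round(4),'small .522 .285')
print(sign_off())
E
```

```text
cap [0.464  0.3524 0.101 ] [0.4616 0.3507 0.101 ] large .4627 .353
beaker [0.576  0.2205 0.077 ] wrist base [0.5826 0.2141 0.011 ] round .580 .2175
drop tip [0.5254 0.2819 0.08  ] small .522 .285
the job is handed in; nothing more can be done
None
```

The caddy is packed and handed in. The large dropper bottle is in the small square pocket, the beaker in the round one and the white reagent bottle in the large square one. It took about 24 s of the 96 s allowed.

- **Centring:** In the last images the parts measure about 1–5 mm from their pocket centres, against the 13 mm limit.
- **Disagreement:** The side and wrist views of the beaker put it on opposite sides of its centre, each about 4–5 mm off. My last dropper reading was also about 4–5 mm off, where an earlier one gave about 1 mm.
- **Height:** The beaker and the reagent bottle both showed contact force with the pocket floor before release. I set the dropper down by position alone. I judged that it was down, and that all three were upright, by eye from the pictures.
- **Look-alikes:** They looked upright and in place in the final picture, but I did not re-measure their positions.
- **At hand-in:** The arm was clear above the caddy.

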